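Draw out the die tray

TASK

Push the empty tray that was left open fully home in the slide rack. Then hook a fingertip behind the lip of the tray that holds the steel die insert and gently draw it out to its stop. Leave the die insert in its tray, keep the tray with the brass punch shut, grip or lift nothing, and leave everything else where it is.

Things in the scene. Friction and masses are not known exactly. Their poses are not given: they have to be found in the camera images.
- rack: Dark steel plate, 120 x 216 x 6 mm, fixed on the bench, bearing three slide lanes 66 mm apart along its y, facing the robot. Origin: underside, near its centre; -x is the way the trays come out. Which tray sits in which lane differs from run to run; trays cannot be lifted off. All three trays are alike: blue, 106 mm long (x), 60 mm wide (y), front lip edged yellow.
- die_lip (a point): Middle of the top edge of the front lip of the tray that holds the steel die insert; moves with the tray. Axes: -x the way the tray comes out, +x into the rack, y across, z up. Each lip is an upright wall 4 mm thick with a rolled bead 6 mm thick on top; its top is 42 mm above the bench.
- empty_lip (a point): Middle of the top edge of the front lip of the empty tray; moves with the tray. Axes: -x the way the tray comes out, +x into the rack, y across, z up. Its tray starts partly drawn out; in front of the lip there is free bench.
- punch_lip (a point): Middle of the top edge of the front lip of the tray that holds the brass punch; moves with the tray. Axes: -x the way the tray comes out, +x into the rack, y across, z up.
- die_well (a point): Centre of the floor of the empty finger well behind the lip (+x) of the tray with the die insert; moves with the tray. It lies 25 mm behind the lip's middle and 14 mm above the bench. Every tray has such a well, 46 mm long (x), 54 mm wide (y); the lip rises 28 mm above its floor, the side walls 15 mm, and the divider behind it 10 mm.
- die_pocket (a point): Centre of the floor of the 48 x 54 mm pocket for the contents, behind the divider, in the tray that holds the die insert; 76 mm behind its lip, 14 mm above the bench. Moves with the tray.
- die_tray (a joint): How far the tray with the die insert is drawn out, m: 0 fully home, 0.070 at its front stop. Starts home. It slides stiffly (about 2 N plus a little with speed) and stays where it is left.
- empty_tray (a joint): The same for the empty tray: 0 fully home, 0.070 at its front stop. Starts somewhere between 0.030 and 0.055.
- punch_tray (a joint): The same for the tray with the brass punch. Starts at 0 (home).
- die_lane: The fixed aluminium lane with the tray that holds the die insert, 112 x 66 mm. Origin at the centre of its underside, 6 mm above the bench; -x is the way its tray comes out.
- empty_lane: The same for the lane with the empty tray.
- punch_lane: The same for the lane with the punch tray.
- die_insert: Pale steel stepped round die insert, 40 mm across, 32 mm high, loose in the pocket of its tray. Origin at the centre of its underside, z up.
- brass_punch: Brass punch head, 38 mm across its foot, 42 mm high with a waist, loose in the pocket of another tray. Origin at the centre of its underside, z up.
- white_clip: Bystander: white moulded heel clip, 80 x 120 x 17 mm, lying to the right of the rack. Origin at its underside.
- awl: Bystander: awl with wooden handle, 150 mm long, lying to the right of the rack. Origin at its underside.
- clamp: Bystander: small orange spring clamp, 100 mm long, lying at the right. Origin at its underside.
- glue_brush: Bystander: flat brush with wooden handle, 160 mm long, lying behind. Origin at its underside.
- flask: Bystander: black drinking flask, 316 mm tall, standing at the right. Origin at its underside.
- eyelet_tin: Bystander: open round metal tin of eyelets, 68 mm diameter, 31 mm high, on the bench at the right rear. Origin at its underside.
Not all that is in view belongs to the job. Leave any brown or green look-alike of the die_insert alone.

How it is judged:
By the outcome, as a careful person would: the job done as asked, in the order asked, and still so for the second after the job is handed in, with the robot touching nothing.
It also fails if it takes over 37 s, if anything falls off the work surface, if the arm or the gripper's body presses on something with over 40 N, if the wrist force passes 120 N, or if a joint passes its speed limit or range.

ROBOT

A 6-joint arm with a two-finger parallel gripper is mounted at the origin on a cart in front of the work surface, level with it; the furniture and walls round the work are solid. World frame = base frame: x ahead of the robot, y to its left, z up, the work surface at z = 0. Lengths are in m, angles in rad, forces in N, time in s.
With the tool pointing down it reaches from about 0.35 to 0.725 m from the base axis. Payload 4.3 kg.
Tool frame: the origin (TCP) lies midway between the tips of the shut fingers; the grasp point (between the pads) lies 19 mm behind it; z points along the fingers, y is the line along which they close (so a half turn about z gives the same grasp; the last joint's range is limited). The gripper opens to 85 mm and grips with 20 to 120 N. Pads are 22 mm wide; open, the fingers measure 114 mm over their backs; the gripper's body (76 mm by 85 mm) begins 54 mm behind the grasp point. The pads swing forward as they close: fully open they stand 13 mm farther back than shut.
Start: joints at [1.225, 0.377, 0.081, 1.274, 0, 1.46], TCP at [0.134, 0.559, 0.231] pointing down, gripper open.
Joint ranges: [-2.72, 2.72], [-0.84, 1.66], [-1.02, 1.22], [-1.77, 2.12], [-1.37, 1.28], [-3.14, 3.14]. Speed limits (rad/s): [2.57, 2.57, 3.14, 3.14, 3.14, 3.14].

INTERFACE

Orientations are given as a unit quaternion [x, y, z, w].
In Python, from cell import observe, eyes, order gives the robot as it stands.
- The arm moves only by the tool jog_arm, never from a script. Its argument "moves" is a list of rows, each an object of numbers: "wx", "wy", "wz": the turn, a rotation vector about the tool's x, y, z in degrees; "dx", "dy", "dz": the shift along the tool's x, y, z in m; "hand": the closure in counts, from 0 (fully open) to 255 (shut). In form: [{"wx": .., "wy": .., "wz": .., "dx": .., "dy": .., "dz": .., "hand": ..}, ...]. A call has 1 to 10 rows; each row shifts and turns the commanded pose from where the row before left it, along the tool's axes as they then stand; what a row does not reach is not made up. A row lasts 1/12 s, in which the tool goes at most 41.7 mm and 7.16 degrees, less where a joint would pass 70% of its speed; a pose out of reach is approached as far as the arm can. A call with a gripper value outside its range is refused whole. The fingers move at their own pace and stop on an object; "force" is the grip in N (left out, the last holds). Time passes only in rows, so rows that do not move let the fingers close. It gives the time, the measured TCP pose, the force, the opening and the grip force at its end, in the units of the state.
- observe(): the state, without advancing time (a new reading comes with each control period).
- eyes.read_camera(name): name is "scene" or "top"; returns (picture, depth): 420x560x3 uint8, blue, green, red; 420x560 float32, m along the optical axis (not along the pixel's ray), 0 where there is no reading.
- eyes.camera_params(name): a dict with "mtx" (3x3 intrinsics, pixels), "k1" (the pictures are not rectified: a ray, as slopes to the right and down, at radius r is drawn at 1 + k1 r^2 times it, then the intrinsics apply), "origin" and "attitude" of the camera in the world. Camera axes: x right, y up, looking along -z (the intrinsics and any distortion apply to the point x, -y, -z); pixel columns grow to the right and rows downward; lengths in m; the calibration is good to about 2 mm. A picture is of the moment at which its call begins. camera_params takes no time and is no camera call.
- order.job_done(): hands the job in; it is judged then, once.
The state is a dict: "time": time; "qpos": joint angles; "qvel": joint speeds; "effort": joint torques, N m; "ee_pos": TCP position; "ee_rot": TCP orientation; "force": force on the tool from outside, world axes, zero at the start; "ft_torque": the same for the moment, N m; "grip_width": finger opening in m; "grasp_force": force on a finger pad.
Only numpy, scipy, OpenCV 4.12 (cv2) and the standard library are available. Lean on these libraries where they do the work, as an engineer would, in place of code of your own. Each camera call takes 0.05 s, during which the arm holds its last target. There are 200 camera calls.

## Working session

There is one attempt and no reset: what is moved stays moved. The work goes in short steps, Python scripts to look and compute and a tool call to move; the robot and the scene stay as the last step left them, time stands still between calls to the robot, and variables do not carry over. Pictures are saved under pics/ and viewed, at most 10 in all, crops included, and the job is handed in when it is done.

Besides the shell and the picture viewer there is one more tool, called after "Request:" as name([rows], argument=value, ...), one row to a line, values as JSON. jog_arm: Moves the arm, as the interface text tells. Its arguments: {"type":"object","properties":{"moves":{"type":"array"},"force":{"type":"number"}},"required":["moves"]}

```bash
mkdir -p pics
cat > h.py <<'E'
import numpy as np, cv2
from scipy.spatial.transform import Rotation as R
from cell import observe, eyes, order
def world(name, uv, depth):
    p=eyes.camera_params(name); K=np.array(p["mtx"]); uv=np.atleast_2d(uv).astype(float)
    d=np.array([(p["k1"]),0,0,0,0],float)
    s=cv2.undistortPoints(uv[:,None],K,d)[:,0]
    a=np.array(p["attitude"]); M=R.from_quat(a).as_matrix() if a.size==4 else a.reshape(3,3)
    c=np.c_[s[:,0],-s[:,1],-np.ones(len(s))]
    return (c*np.atleast_1d(depth)[:,None])@M.T+np.array(p["origin"]), c@M.T, np.array(p["origin"])
def onplane(name,uv,z):
    _,r,o=world(name,uv,np.ones(len(np.atleast_2d(uv))))
    return o+r*((z-o[2])/r[:,2])[:,None]
E
python3 - <<'E'
from h import *
for n in ("scene","top"):
    im,d=eyes.read_camera(n); cv2.imwrite(f"pics/{n}0.png",im); np.save(f"{n}0.npy",d); p=eyes.camera_params(n); print(n,p)
s=observe(); print(s["time"],s["ee_pos"],s["ee_rot"],s["force"])
E
```

```text
scene {'mtx': array([[388.04587894,   0.        , 275.02660373],
       [  0.        , 388.04587894, 208.43015619],
       [  0.        ,   0.        ,   1.        ]]), 'k1': -0.08337956074015324, 'origin': array([-0.13809973, -0.12827831,  0.55157322]), 'attitude': array([ 0.37035123, -0.30268192, -0.54134474,  0.69149801])}
top {'mtx': array([[409.46639915,   0.        , 276.50450242],
       [  0.        , 409.46639915, 207.01343966],
       [  0.        ,   0.        ,   1.        ]]), 'k1': 0.009150921522529606, 'origin': array([0.45319659, 0.03986183, 0.908684  ]), 'attitude': array([ 0.05155011, -0.06307034, -0.70441998,  0.70509376])}
0.1 [0.13414873 0.55853039 0.23047184] [ 1.17645488e-01  9.93055249e-01 -8.77756496e-04 -2.02453639e-04] [-0.1208377   0.10103017  0.48126189]
```

View pics/scene0.png

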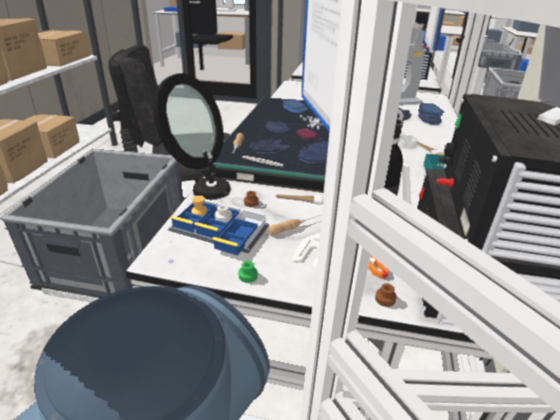

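View pics/top0.png

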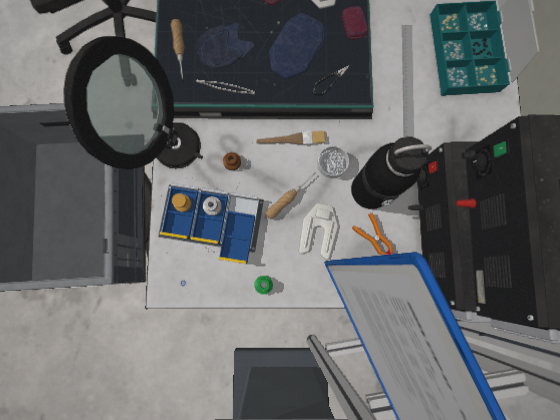

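The top view shows three round pieces that could be meant: the pale steel one at (211,205) in the middle tray, a brown look-alike at (232,160) on the bench, and a green look-alike at (263,285) on the bench. The steel one in the middle tray fits the description. The brass punch is at (181,201) in the left tray, and the right tray, lip near (235,261), is empty and open. I'll confirm this in a crop and measure the lips.

Run:
```python
from h import *
im=cv2.imread("pics/top0.png"); d=np.load("top0.npy")
cv2.imwrite("pics/crop1.png",cv2.resize(im[140:310,140:340],None,fx=3.5,fy=3.5,interpolation=cv2.INTER_CUBIC))
hsv=cv2.cvtColor(im,cv2.COLOR_BGR2HSV)
m=cv2.inRange(hsv,(20,120,120),(35,255,255)); m[:225]=0; m[275:]=0; m[:,:150]=0; m[:,270:]=0
n,l,s,c=cv2.connectedComponentsWithStats(m)
for i in range(1,n):
    if s[i,4]<15: continue
    uv=np.argwhere(l==i)[:,::-1]; P=onplane("top",uv,0.042)[:,:2]
    (cx,cy),(w,h),a=cv2.minAreaRect((P*1000).astype(np.float32))
    w0=np.linalg.svd(P-P.mean(0))[2][0]
    print(s[i],c[i],P.mean(0),(cx,cy,w,h),"dir deg",np.degrees(np.arctan2(w0[1],w0[0])), P[P[:,1].argmax()],P[P[:,1].argmin()])
for n_,uv in dict(brass=(181,201),die=(211,205),green=(263,285),magbase=(180,145),lens=(118,100),lensB=(165,140),monTL=(330,265),monTR=(415,255),flask=(400,150)).items():
    dd=d[uv[1],uv[0]]; print(n_,dd,world("top",uv,dd)[0])
# scene cam check
im=cv2.imread("pics/scene0.png");hsv=cv2.cvtColor(im,cv2.COLOR_BGR2HSV)
m=cv2.inRange(hsv,(20,120,120),(35,255,255)); n,l,s,c=cv2.connectedComponentsWithStats(m)
for i in range(1,n):
    if s[i,4]>10 and 170<c[i][0]<270 and 200<c[i][1]<260: print(s[i],c[i],onplane("scene",c[i],0.042))
```

```text
[160 232  27   7  80] [172.95   234.7875] [0.53518007 0.24437343] (535.2445678710938, 244.17662048339844, 56.4537239074707, 5.875129699707031) dir deg -99.51658520603439 [0.54105649 0.27182508] [0.52841023 0.21669775]
[191 237  27   7  77] [203.67532468 239.76623377] [0.52470956 0.17942195] (524.7626342773438, 178.84666442871094, 55.97661590576172, 5.872951507568359) dir deg 80.52095727460866 [0.53053129 0.20626068] [0.52001567 0.15126332]
[219 257  27   6  65] [231.75384615 259.55384615] [0.48326427 0.11955253] (483.21063232421875, 119.07502746582031, 55.56249237060547, 5.1168975830078125) dir deg 80.49584766882735 [0.48858068 0.14634566] [0.47817579 0.09174902]
brass 0.8645802 [[0.60548302 0.22744683 0.05433908]]
die 0.90471154 [[0.60381085 0.16992948 0.01433625]]
green 0.8924686 [[4.29712708e-01 5.44734805e-02 1.28024321e-04]]
magbase 0.91971177 [[0.7392331  0.24189141 0.0201297 ]]
lens 0.72547746 [[0.75725373 0.30880501 0.21883106]]
lensB 0.8491206 [[0.72748731 0.25744054 0.08949232]]
monTL 0.487903 [[ 0.46383849 -0.03189269  0.41713687]]
monTR 0.20717987 [[ 0.46271103 -0.03352549  0.70147759]]
flask 0.6306696 [[ 0.6415939  -0.16012488  0.30365603]]
[192 209   6   4  18] [194.38888889 210.77777778] [[0.57213908 0.2290548  0.042     ]]
[171 216  22   8  58] [181.65517241 219.4137931 ] [[0.53068953 0.2430218  0.042     ]]
[195 223  23   8  63] [206.04761905 226.14285714] [[0.52016494 0.17842572 0.042     ]]
[213 237  24   9  73] [224.05479452 241.04109589] [[0.4787368  0.12074176 0.042     ]]
```

View pics/crop1.png

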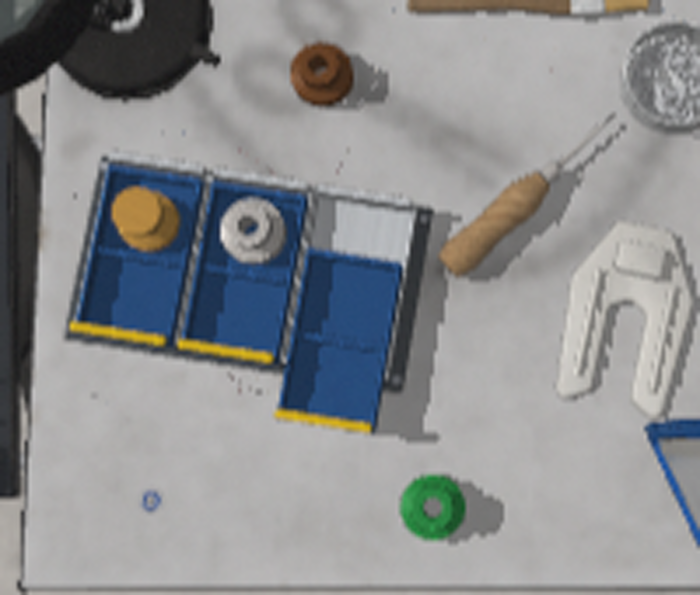

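The crop confirms it: the pale steel stepped insert is in the middle tray, whose lip is at about (204,240) in the full image. Before moving I'll check the clearance to the board and struts, and compute the approach in tool axes.

Run:
```python
from h import *
for n in ("top","scene"):
    d=np.load(f"{n}0.npy"); v,u=np.mgrid[0:420:3,0:560:3]; u=u.ravel();v=v.ravel(); dd=d[v,u]; k=dd>0
    P=world(n,np.c_[u[k],v[k]],dd[k])[0]
    for x0 in np.arange(-.1,.6,.1):
        q=P[(P[:,0]>x0)&(P[:,0]<x0+.1)&(P[:,2]>.1)&(P[:,2]<.9)&(abs(P[:,1])<.6)]
        q=q[(q[:,1]<.3)&(q[:,1]>-.25)]
        if len(q): print(n,round(x0,1),len(q),q.min(0).round(2),q.max(0).round(2))
s=observe(); r=R.from_quat(s["ee_rot"])
yaw=np.radians(-9.5); ex=np.array([np.cos(yaw),np.sin(yaw),0]); 
T=np.array([.4833,.1196,0])-ex*.035; T[2]=.12
print("target",T,"tool delta",r.inv().apply(T-s["ee_pos"]), r.as_matrix().round(3).tolist())
```

```text
top 0.1 7 [ 0.19 -0.15  0.1 ] [ 0.2  -0.1   0.11]
top 0.2 34 [ 0.2  -0.14  0.1 ] [ 0.3  -0.11  0.43]
top 0.3 770 [ 0.3  -0.11  0.37] [ 0.4  -0.06  0.7 ]
top 0.4 1131 [ 0.4  -0.06  0.37] [ 0.47 -0.03  0.71]
top 0.5 23 [ 0.59 -0.2   0.1 ] [ 0.6  -0.17  0.19]
scene -0.1 1615 [-0.06 -0.06  0.28] [-0.    0.06  0.35]
scene 0.0 2540 [ 0.   -0.25  0.15] [0.1  0.06 0.55]
scene 0.1 3642 [ 0.1  -0.25  0.1 ] [ 0.19 -0.1   0.54]
scene 0.3 249 [ 0.34 -0.09  0.37] [ 0.4  -0.06  0.52]
scene 0.4 187 [ 0.4  -0.06  0.37] [ 0.47 -0.03  0.52]
scene 0.5 2 [ 0.6  -0.2   0.17] [ 0.6  -0.2   0.19]
target [0.44878    0.12537667 0.12      ] tool delta [-0.4071531  -0.34744945  0.11101466] [[-0.972, 0.234, -0.001], [0.234, 0.972, -0.002], [0.0, -0.002, -1.0]]
```

Request:
jog_arm([
  {"dx": -0.022, "dy": -0.019, "dz": 0.006, "hand": 255},
  {"dx": -0.022, "dy": -0.019, "dz": 0.006, "hand": 255},
  {"dx": -0.022, "dy": -0.019, "dz": 0.006, "hand": 255},
  {"dx": -0.022, "dy": -0.019, "dz": 0.006, "hand": 255},
  {"dx": -0.022, "dy": -0.019, "dz": 0.006, "hand": 255},
  {"dx": -0.022, "dy": -0.019, "dz": 0.006, "hand": 255},
  {"dx": -0.022, "dy": -0.019, "dz": 0.006, "hand": 255},
  {"dx": -0.022, "dy": -0.019, "dz": 0.006, "hand": 255},
  {"dx": -0.022, "dy": -0.019, "dz": 0.006, "hand": 255},
  {"dx": -0.022, "dy": -0.019, "dz": 0.006, "hand": 255},
])

```text
$.moves[0]: bad value
```

Request:
jog_arm([
  {"dx": -0.022, "dy": -0.019, "dz": 0.006, "hand": 255},
  {"dx": -0.022, "dy": -0.019, "dz": 0.006, "hand": 255},
  {"dx": -0.022, "dy": -0.019, "dz": 0.006, "hand": 255},
  {"dx": -0.022, "dy": -0.019, "dz": 0.006, "hand": 255},
  {"dx": -0.022, "dy": -0.019, "dz": 0.006, "hand": 255},
  {"dx": -0.022, "dy": -0.019, "dz": 0.006, "hand": 255},
  {"dx": -0.022, "dy": -0.019, "dz": 0.006, "hand": 255},
  {"wz": -4, "hand": 255},
  {"hand": 255},
])

```text
$.moves[0]: bad value
```

```bash
cat > st.py <<'E'
from h import *
import sys
def st(T):
    s=observe(); r=R.from_quat(s["ee_rot"]); m=r.as_matrix()
    print("t",s["time"],"p",s["ee_pos"].round(4),"tool x ang",np.degrees(np.arctan2(m[1,0],m[0,0])).round(2),"z",m[:,2].round(3),"F",np.round(s["force"],1),"gw",s["grip_width"])
    yaw=np.radians(-9.5); M=np.array([[np.cos(yaw),-np.sin(yaw)],[np.sin(yaw),np.cos(yaw)]])
    for n,l in dict(die=(.5247,.1794),empty=(.4833,.1196)).items(): print(n,"tcp rel lip in rack x,y",((s["ee_pos"][:2]-l)@M).round(4))
    if T is not None: print("tool delta",r.inv().apply(np.array(T)-s["ee_pos"]).round(4))
E
python3 -c "
from st import *
st([.4488,.1254,.12])"
```

```text
t 0.1 p [0.1341 0.5585 0.2305] tool x ang 166.49 z [-0.001 -0.002 -1.   ] F [-0.1  0.1  0.5] gw 0.08544381746539242
die tcp rel lip in rack x,y [-0.4478  0.3095]
empty tcp rel lip in rack x,y [-0.4168  0.3753]
tool delta [-0.4072 -0.3474  0.111 ]
```

Request:
jog_arm([
  {"wx": 0, "wy": 0, "wz": 0, "dx": -0.022, "dy": -0.019, "dz": 0.006, "hand": 255},
  {"wx": 0, "wy": 0, "wz": 0, "dx": -0.022, "dy": -0.019, "dz": 0.006, "hand": 255},
  {"wx": 0, "wy": 0, "wz": 0, "dx": -0.022, "dy": -0.019, "dz": 0.006, "hand": 255},
  {"wx": 0, "wy": 0, "wz": 0, "dx": -0.022, "dy": -0.019, "dz": 0.006, "hand": 255},
  {"wx": 0, "wy": 0, "wz": 0, "dx": -0.022, "dy": -0.019, "dz": 0.006, "hand": 255},
  {"wx": 0, "wy": 0, "wz": 0, "dx": -0.022, "dy": -0.019, "dz": 0.006, "hand": 255},
  {"wx": 0, "wy": 0, "wz": 0, "dx": -0.022, "dy": -0.019, "dz": 0.006, "hand": 255},
  {"wx": 0, "wy": 0, "wz": 0, "dx": -0.022, "dy": -0.019, "dz": 0.006, "hand": 255},
  {"wx": 0, "wy": 0, "wz": 0, "dx": -0.022, "dy": -0.019, "dz": 0.006, "hand": 255},
])

```text
time: 0.85
ee_pos: [0.2872, 0.3451, 0.1767]
ee_rot: [0.118, 0.993, -0.0, -0.0]
force: [0.2, -0.7, 1.1]
grip_width: 0.0
grasp_force: 0.0
```

Request:
jog_arm([
  {"wx": 0, "wy": 0, "wz": 0, "dx": -0.022, "dy": -0.019, "dz": 0.006, "hand": 255},
  {"wx": 0, "wy": 0, "wz": 0, "dx": -0.022, "dy": -0.019, "dz": 0.006, "hand": 255},
  {"wx": 0, "wy": 0, "wz": 0, "dx": -0.022, "dy": -0.019, "dz": 0.006, "hand": 255},
  {"wx": 0, "wy": 0, "wz": 0, "dx": -0.022, "dy": -0.019, "dz": 0.006, "hand": 255},
  {"wx": 0, "wy": 0, "wz": 0, "dx": -0.022, "dy": -0.019, "dz": 0.006, "hand": 255},
  {"wx": 0, "wy": 0, "wz": 0, "dx": -0.022, "dy": -0.019, "dz": 0.006, "hand": 255},
  {"wx": 0, "wy": 0, "wz": 0, "dx": -0.022, "dy": -0.019, "dz": 0.006, "hand": 255},
  {"wx": 0, "wy": 0, "wz": 0, "dx": -0.022, "dy": -0.019, "dz": 0.006, "hand": 255},
  {"wx": 0, "wy": 0, "wz": -4, "dx": -0.022, "dy": -0.019, "dz": 0.006, "hand": 255},
  {"wx": 0, "wy": 0, "wz": 0, "dx": 0, "dy": 0, "dz": 0, "hand": 255},
])

```text
time: 1.68
ee_pos: [0.4417, 0.1306, 0.1223]
ee_rot: [0.085, 0.996, -0.001, 0.0]
force: [0.8, 0.3, 0.4]
grip_width: 0.0004
grasp_force: 0.0
```

```bash
python3 -c "
from st import *
st([.4488,.1254,.027])"
```

```text
t 1.6833 p [0.4417 0.1306 0.1223] tool x ang 170.3 z [ 0.001 -0.002 -1.   ] F [0.8 0.3 0.4] gw 0.00041616719182301657
die tcp rel lip in rack x,y [-0.0738 -0.0619]
empty tcp rel lip in rack x,y [-0.0428  0.0039]
tool delta [-0.0078 -0.0037  0.0953]
```

Request:
jog_arm([
  {"wx": 0, "wy": 0, "wz": 0, "dx": 0, "dy": -0.004, "dz": 0.025, "hand": 255},
  {"wx": 0, "wy": 0, "wz": 0, "dx": 0, "dy": 0, "dz": 0.025, "hand": 255},
  {"wx": 0, "wy": 0, "wz": 0, "dx": 0, "dy": 0, "dz": 0.025, "hand": 255},
  {"wx": 0, "wy": 0, "wz": 0, "dx": 0, "dy": 0, "dz": 0.02, "hand": 255},
  {"wx": 0, "wy": 0, "wz": 0, "dx": -0.008, "dy": 0, "dz": 0, "hand": 255},
  {"wx": 0, "wy": 0, "wz": 0, "dx": -0.008, "dy": 0, "dz": 0, "hand": 255},
  {"wx": 0, "wy": 0, "wz": 0, "dx": -0.006, "dy": 0, "dz": 0, "hand": 255},
  {"wx": 0, "wy": 0, "wz": 0, "dx": -0.006, "dy": 0, "dz": 0, "hand": 255},
  {"wx": 0, "wy": 0, "wz": 0, "dx": -0.006, "dy": 0, "dz": 0, "hand": 255},
  {"wx": 0, "wy": 0, "wz": 0, "dx": -0.006, "dy": 0, "dz": 0, "hand": 255},
])

```text
time: 2.52
ee_pos: [0.4791, 0.1238, 0.0293]
ee_rot: [0.083, 0.997, 0.001, 0.0]
force: [-2.7, 1.2, 2.2]
grip_width: -0.0001
grasp_force: 1.4
```

```bash
python3 -c "
from st import *
st(None)"
```

```text
t 2.5167 p [0.4791 0.1238 0.0293] tool x ang 170.5 z [ 0.001  0.001 -1.   ] F [-2.7  1.2  2.2] gw -0.00011381071700090226
die tcp rel lip in rack x,y [-0.0358 -0.0623]
empty tcp rel lip in rack x,y [-0.0049  0.0035]
```

Request:
jog_arm([
  {"wx": 0, "wy": 0, "wz": 0, "dx": -0.004, "dy": 0, "dz": 0, "hand": 255},
  {"wx": 0, "wy": 0, "wz": 0, "dx": -0.004, "dy": 0, "dz": 0, "hand": 255},
  {"wx": 0, "wy": 0, "wz": 0, "dx": -0.003, "dy": 0, "dz": 0, "hand": 255},
  {"wx": 0, "wy": 0, "wz": 0, "dx": -0.002, "dy": 0, "dz": 0, "hand": 255},
  {"wx": 0, "wy": 0, "wz": 0, "dx": -0.002, "dy": 0, "dz": 0, "hand": 255},
  {"wx": 0, "wy": 0, "wz": 0, "dx": -0.002, "dy": 0, "dz": 0, "hand": 255},
])

```text
time: 3.02
ee_pos: [0.495, 0.1207, 0.0283]
ee_rot: [0.083, 0.997, 0.0, -0.0]
force: [-1.7, 1.5, 1.3]
grip_width: -0.0
grasp_force: 1.1
```

Request:
jog_arm([
  {"wx": 0, "wy": 0, "wz": 0, "dx": -0.001, "dy": 0, "dz": 0, "hand": 255},
  {"wx": 0, "wy": 0, "wz": 0, "dx": -0.001, "dy": 0, "dz": 0, "hand": 255},
  {"wx": 0, "wy": 0, "wz": 0, "dx": -0.001, "dy": 0, "dz": 0, "hand": 255},
])

```text
time: 3.27
ee_pos: [0.4979, 0.1202, 0.0283]
ee_rot: [0.083, 0.997, 0.0, -0.0]
force: [-2.2, 0.3, 0.8]
grip_width: -0.0006
grasp_force: 1.1
```

```bash
python3 -c "
from st import *
st(None)"
```

```text
t 3.2667 p [0.4979 0.1202 0.0283] tool x ang 170.49 z [-0.  0. -1.] F [-2.2  0.3  0.8] gw -0.0006299500279347705
die tcp rel lip in rack x,y [-0.0166 -0.0628]
empty tcp rel lip in rack x,y [0.0143 0.003 ]
```

Still sliding, with an estimated 2–3 mm left. I'll push in small steps until it reaches the stop.

Request:
jog_arm([
  {"wx": 0, "wy": 0, "wz": 0, "dx": -0.001, "dy": 0, "dz": 0, "hand": 255},
  {"wx": 0, "wy": 0, "wz": 0, "dx": -0.001, "dy": 0, "dz": 0, "hand": 255},
])

```text
time: 3.43
ee_pos: [0.4999, 0.1199, 0.0283]
ee_rot: [0.083, 0.997, 0.0, -0.0]
force: [-1.7, 1.8, 1.5]
grip_width: 0.0
grasp_force: 1.1
```

Request:
jog_arm([
  {"wx": 0, "wy": 0, "wz": 0, "dx": -0.001, "dy": 0, "dz": 0, "hand": 255},
  {"wx": 0, "wy": 0, "wz": 0, "dx": 0, "dy": 0, "dz": 0, "hand": 255},
])

```text
time: 3.6
ee_pos: [0.5012, 0.1197, 0.0283]
ee_rot: [0.083, 0.997, 0.0, 0.0]
force: [-1.5, 1.0, 0.8]
grip_width: 0.0005
grasp_force: 0.7
```

Request:
jog_arm([
  {"wx": 0, "wy": 0, "wz": 0, "dx": -0.001, "dy": 0, "dz": 0, "hand": 255},
  {"wx": 0, "wy": 0, "wz": 0, "dx": 0, "dy": 0, "dz": 0, "hand": 255},
])

```text
time: 3.77
ee_pos: [0.5014, 0.1196, 0.0282]
ee_rot: [0.083, 0.997, 0.0, -0.001]
force: [-3.7, 2.4, 1.9]
grip_width: 0.0002
grasp_force: 1.8
```

Request:
jog_arm([
  {"wx": 0, "wy": 0, "wz": 0, "dx": -0.002, "dy": 0, "dz": 0, "hand": 255},
  {"wx": 0, "wy": 0, "wz": 0, "dx": 0, "dy": 0, "dz": 0, "hand": 255},
])

```text
time: 3.93
ee_pos: [0.5015, 0.1196, 0.0279]
ee_rot: [0.083, 0.997, 0.0, -0.002]
force: [-6.9, 1.9, 5.3]
grip_width: 0.0001
grasp_force: 3.9
```

Request:
jog_arm([
  {"wx": 0, "wy": 0, "wz": 0, "dx": -0.002, "dy": 0, "dz": 0, "hand": 255},
  {"wx": 0, "wy": 0, "wz": 0, "dx": 0, "dy": 0, "dz": 0, "hand": 255},
])

```text
time: 4.1
ee_pos: [0.5015, 0.1195, 0.0276]
ee_rot: [0.083, 0.997, 0.0, -0.004]
force: [-11.4, 3.1, 8.7]
grip_width: -0.0003
grasp_force: 5.7
```

Request:
jog_arm([
  {"wx": 0, "wy": 0, "wz": 0, "dx": 0.015, "dy": 0, "dz": 0, "hand": 255},
  {"wx": 0, "wy": 0, "wz": 0, "dx": 0.015, "dy": 0, "dz": 0, "hand": 255},
  {"wx": 0, "wy": 0, "wz": 0, "dx": 0, "dy": 0, "dz": -0.03, "hand": 255},
  {"wx": 0, "wy": 0, "wz": 0, "dx": 0, "dy": 0, "dz": -0.03, "hand": 255},
  {"wx": 0, "wy": 0, "wz": 0, "dx": 0, "dy": 0, "dz": 0, "hand": 255},
])

```text
time: 4.52
ee_pos: [0.4809, 0.1241, 0.0935]
ee_rot: [0.083, 0.997, 0.001, 0.005]
force: [1.9, -0.4, -0.4]
grip_width: -0.0
grasp_force: 0.0
```

Run:
```python
from st import *
st(None)
im,d=eyes.read_camera("scene"); cv2.imwrite("pics/s2.png",cv2.resize(im[150:300,130:330],None,fx=4,fy=4)); 
im,d=eyes.read_camera("top")
m=cv2.inRange(cv2.cvtColor(im,cv2.COLOR_BGR2HSV),(20,120,120),(35,255,255)); m[:225]=0; m[275:]=0; m[:,:150]=0; m[:,270:]=0
n,l,s,c=cv2.connectedComponentsWithStats(m)
for i in range(1,n):
    if s[i,4]>10: print(s[i],onplane("top",c[i],.042))
```

```text
t 4.5167 p [0.4809 0.1241 0.0935] tool x ang 170.49 z [ 0.01  0.   -1.  ] F [ 1.9 -0.4 -0.4] gw -1.0548905279516115e-06
die tcp rel lip in rack x,y [-0.0341 -0.0618]
empty tcp rel lip in rack x,y [-0.0031  0.004 ]
[240 245   9   4  25] [[0.51086937 0.09400165 0.042     ]]
```

View pics/s2.png

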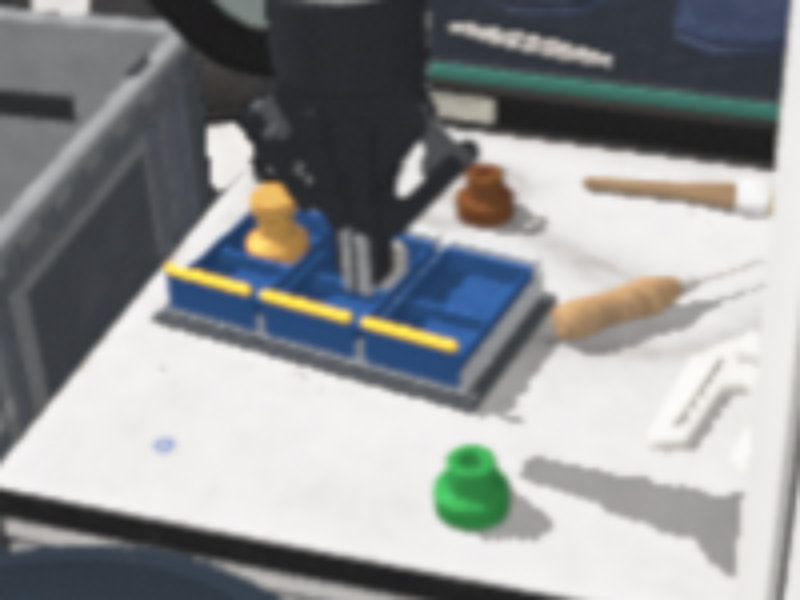

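The crop shows all three yellow lips in line, at about (205,278), (305,305) and (410,333), so the empty tray is home. The die and punch trays haven't moved. Next I'll go over the die tray's finger well.

Request:
jog_arm([
  {"wx": 0, "wy": 0, "wz": 0, "dx": -0.015, "dy": 0.0155, "dz": 0, "hand": 255},
  {"wx": 0, "wy": 0, "wz": 0, "dx": -0.015, "dy": 0.0155, "dz": 0, "hand": 255},
  {"wx": 0, "wy": 0, "wz": 0, "dx": -0.015, "dy": 0.0155, "dz": 0, "hand": 255},
  {"wx": 0, "wy": 0, "wz": 0, "dx": -0.014, "dy": 0.0155, "dz": 0, "hand": 255},
  {"wx": 0, "wy": 0, "wz": 0, "dx": 0, "dy": 0, "dz": 0, "hand": 255},
  {"wx": 0, "wy": 0, "wz": 0, "dx": 0, "dy": 0, "dz": 0, "hand": 255},
  {"wx": 0, "wy": 0, "wz": 0, "dx": 0, "dy": 0, "dz": 0, "hand": 255},
])

```text
time: 5.2
ee_pos: [0.5438, 0.1747, 0.0871]
ee_rot: [0.083, 0.997, -0.001, -0.001]
force: [-0.7, -0.4, -0.7]
grip_width: 0.0001
grasp_force: 0.0
```

```bash
python3 -c "
from st import *
st(None)"
```

```text
t 5.2 p [0.5438 0.1747 0.0871] tool x ang 170.49 z [-0.002 -0.001 -1.   ] F [-0.7 -0.4 -0.7] gw 0.0001329800213083289
die tcp rel lip in rack x,y [ 0.0196 -0.0015]
empty tcp rel lip in rack x,y [0.0505 0.0644]
```

Request:
jog_arm([
  {"wx": 0, "wy": 0, "wz": 0, "dx": -0.004, "dy": 0.001, "dz": 0.015, "hand": 255},
  {"wx": 0, "wy": 0, "wz": 0, "dx": 0, "dy": 0, "dz": 0.015, "hand": 255},
  {"wx": 0, "wy": 0, "wz": 0, "dx": 0, "dy": 0, "dz": 0.012, "hand": 255},
  {"wx": 0, "wy": 0, "wz": 0, "dx": 0, "dy": 0, "dz": 0.01, "hand": 255},
  {"wx": 0, "wy": 0, "wz": 0, "dx": 0, "dy": 0, "dz": 0.007, "hand": 255},
  {"wx": 0, "wy": 0, "wz": 0, "dx": 0, "dy": 0, "dz": 0.004, "hand": 255},
  {"wx": 0, "wy": 0, "wz": 0, "dx": 0, "dy": 0, "dz": 0, "hand": 255},
])

```text
time: 5.78
ee_pos: [0.5479, 0.1752, 0.0244]
ee_rot: [0.083, 0.997, -0.0, -0.001]
force: [-0.1, 0.4, 0.8]
grip_width: 0.0002
grasp_force: 0.0
```

```bash
python3 -c "
from st import *
st(None)"
```

```text
t 5.7833 p [0.5479 0.1752 0.0244] tool x ang 170.48 z [-0.002 -0.    -1.   ] F [-0.1  0.4  0.8] gw 0.00015121992974449286
die tcp rel lip in rack x,y [ 0.0236 -0.0003]
empty tcp rel lip in rack x,y [0.0545 0.0655]
```

Request:
jog_arm([
  {"wx": 0, "wy": 0, "wz": 0, "dx": 0.004, "dy": 0, "dz": 0, "hand": 255},
  {"wx": 0, "wy": 0, "wz": 0, "dx": 0.003, "dy": 0, "dz": 0, "hand": 255},
  {"wx": 0, "wy": 0, "wz": 0, "dx": 0.001, "dy": 0, "dz": 0, "hand": 255},
  {"wx": 0, "wy": 0, "wz": 0, "dx": 0.001, "dy": 0, "dz": 0, "hand": 255},
  {"wx": 0, "wy": 0, "wz": 0, "dx": 0.001, "dy": 0, "dz": 0, "hand": 255},
  {"wx": 0, "wy": 0, "wz": 0, "dx": 0.001, "dy": 0, "dz": 0, "hand": 255},
  {"wx": 0, "wy": 0, "wz": 0, "dx": 0.001, "dy": 0, "dz": 0, "hand": 255},
  {"wx": 0, "wy": 0, "wz": 0, "dx": 0.002, "dy": 0, "dz": 0, "hand": 255},
  {"wx": 0, "wy": 0, "wz": 0, "dx": 0.002, "dy": 0, "dz": 0, "hand": 255},
  {"wx": 0, "wy": 0, "wz": 0, "dx": 0.002, "dy": 0, "dz": 0, "hand": 255},
])

```text
time: 6.62
ee_pos: [0.5316, 0.1786, 0.0257]
ee_rot: [0.083, 0.997, 0.0, 0.001]
force: [2.5, -0.0, 1.3]
grip_width: -0.0002
grasp_force: 1.2
```

```bash
python3 -c "
from st import *
st(None)"
```

```text
t 6.6167 p [0.5316 0.1786 0.0257] tool x ang 170.48 z [ 0.001  0.    -1.   ] F [ 2.5 -0.   1.3] gw -0.00016213299449073997
die tcp rel lip in rack x,y [0.007  0.0004]
empty tcp rel lip in rack x,y [0.0379 0.0662]
```

Request:
jog_arm([
  {"wx": 0, "wy": 0, "wz": 0, "dx": 0.0025, "dy": 0, "dz": 0.001, "hand": 255},
  {"wx": 0, "wy": 0, "wz": 0, "dx": 0.0025, "dy": 0, "dz": 0, "hand": 255},
  {"wx": 0, "wy": 0, "wz": 0, "dx": 0.0025, "dy": 0, "dz": 0, "hand": 255},
  {"wx": 0, "wy": 0, "wz": 0, "dx": 0.0025, "dy": 0, "dz": 0, "hand": 255},
  {"wx": 0, "wy": 0, "wz": 0, "dx": 0.0025, "dy": 0, "dz": 0, "hand": 255},
  {"wx": 0, "wy": 0, "wz": 0, "dx": 0.0025, "dy": 0, "dz": 0, "hand": 255},
  {"wx": 0, "wy": 0, "wz": 0, "dx": 0.0025, "dy": 0, "dz": 0, "hand": 255},
  {"wx": 0, "wy": 0, "wz": 0, "dx": 0.0025, "dy": 0, "dz": 0, "hand": 255},
  {"wx": 0, "wy": 0, "wz": 0, "dx": 0.0025, "dy": 0, "dz": 0, "hand": 255},
  {"wx": 0, "wy": 0, "wz": 0, "dx": 0.0025, "dy": 0, "dz": 0, "hand": 255},
])

```text
time: 7.45
ee_pos: [0.5062, 0.1828, 0.0243]
ee_rot: [0.083, 0.997, 0.0, 0.0]
force: [2.9, -0.5, 1.9]
grip_width: 0.0002
grasp_force: 1.2
```

Request:
jog_arm([
  {"wx": 0, "wy": 0, "wz": 0, "dx": 0.0025, "dy": 0, "dz": 0, "hand": 255},
  {"wx": 0, "wy": 0, "wz": 0, "dx": 0.0025, "dy": 0, "dz": 0, "hand": 255},
  {"wx": 0, "wy": 0, "wz": 0, "dx": 0.0025, "dy": 0, "dz": 0, "hand": 255},
  {"wx": 0, "wy": 0, "wz": 0, "dx": 0.0025, "dy": 0, "dz": 0, "hand": 255},
  {"wx": 0, "wy": 0, "wz": 0, "dx": 0.0025, "dy": 0, "dz": 0, "hand": 255},
  {"wx": 0, "wy": 0, "wz": 0, "dx": 0.0025, "dy": 0, "dz": 0, "hand": 255},
  {"wx": 0, "wy": 0, "wz": 0, "dx": 0.0025, "dy": 0, "dz": 0, "hand": 255},
  {"wx": 0, "wy": 0, "wz": 0, "dx": 0.0025, "dy": 0, "dz": 0, "hand": 255},
  {"wx": 0, "wy": 0, "wz": 0, "dx": 0.0025, "dy": 0, "dz": 0, "hand": 255},
  {"wx": 0, "wy": 0, "wz": 0, "dx": 0.0025, "dy": 0, "dz": 0, "hand": 255},
])

```text
time: 8.28
ee_pos: [0.4815, 0.1868, 0.0243]
ee_rot: [0.083, 0.997, -0.0, -0.0]
force: [2.2, -1.2, 1.4]
grip_width: -0.0001
grasp_force: 1.2
```

```bash
python3 -c "
from st import *
st(None)"
```

```text
t 8.2833 p [0.4815 0.1868 0.0243] tool x ang 170.49 z [-0. -0. -1.] F [ 2.2 -1.2  1.4] gw -0.00013138295764868665
die tcp rel lip in rack x,y [-0.0438  0.0001]
empty tcp rel lip in rack x,y [-0.0129  0.066 ]
```

About 13 mm to go. I'll slow down towards the stop.

Request:
jog_arm([
  {"wx": 0, "wy": 0, "wz": 0, "dx": 0.002, "dy": 0, "dz": 0, "hand": 255},
  {"wx": 0, "wy": 0, "wz": 0, "dx": 0.002, "dy": 0, "dz": 0, "hand": 255},
  {"wx": 0, "wy": 0, "wz": 0, "dx": 0.002, "dy": 0, "dz": 0, "hand": 255},
  {"wx": 0, "wy": 0, "wz": 0, "dx": 0.001, "dy": 0, "dz": 0, "hand": 255},
  {"wx": 0, "wy": 0, "wz": 0, "dx": 0.001, "dy": 0, "dz": 0, "hand": 255},
  {"wx": 0, "wy": 0, "wz": 0, "dx": 0.001, "dy": 0, "dz": 0, "hand": 255},
  {"wx": 0, "wy": 0, "wz": 0, "dx": 0.001, "dy": 0, "dz": 0, "hand": 255},
])

```text
time: 8.87
ee_pos: [0.4717, 0.1884, 0.0242]
ee_rot: [0.083, 0.997, -0.0, -0.0]
force: [1.3, -2.0, 1.2]
grip_width: 0.0001
grasp_force: 1.1
```

Request:
jog_arm([
  {"wx": 0, "wy": 0, "wz": 0, "dx": 0.001, "dy": 0, "dz": 0, "hand": 255},
  {"wx": 0, "wy": 0, "wz": 0, "dx": 0.001, "dy": 0, "dz": 0, "hand": 255},
  {"wx": 0, "wy": 0, "wz": 0, "dx": 0.001, "dy": 0, "dz": 0, "hand": 255},
  {"wx": 0, "wy": 0, "wz": 0, "dx": 0, "dy": 0, "dz": 0, "hand": 255},
])

```text
time: 9.2
ee_pos: [0.4697, 0.1888, 0.0243]
ee_rot: [0.083, 0.997, -0.0, 0.001]
force: [4.4, -2.7, -1.1]
grip_width: -0.0001
grasp_force: 2.3
```

Request:
jog_arm([
  {"wx": 0, "wy": 0, "wz": 0, "dx": 0.001, "dy": 0, "dz": 0, "hand": 255},
  {"wx": 0, "wy": 0, "wz": 0, "dx": 0.001, "dy": 0, "dz": 0, "hand": 255},
  {"wx": 0, "wy": 0, "wz": 0, "dx": 0, "dy": 0, "dz": 0, "hand": 255},
])

```text
time: 9.45
ee_pos: [0.4696, 0.1888, 0.0245]
ee_rot: [0.083, 0.997, -0.001, 0.002]
force: [8.5, -3.6, -4.5]
grip_width: 0.0001
grasp_force: 4.4
```

The tray is at its stop: motion stalled at the expected distance and the force rose. I'll unhook into mid-well, lift out and retreat towards the left.

Request:
jog_arm([
  {"wx": 0, "wy": 0, "wz": 0, "dx": -0.005, "dy": 0, "dz": 0, "hand": 255},
  {"wx": 0, "wy": 0, "wz": 0, "dx": -0.005, "dy": 0, "dz": 0, "hand": 255},
  {"wx": 0, "wy": 0, "wz": 0, "dx": -0.004, "dy": 0, "dz": 0, "hand": 255},
  {"wx": 0, "wy": 0, "wz": 0, "dx": 0, "dy": 0, "dz": 0, "hand": 255},
  {"wx": 0, "wy": 0, "wz": 0, "dx": 0, "dy": 0, "dz": -0.015, "hand": 255},
  {"wx": 0, "wy": 0, "wz": 0, "dx": 0, "dy": 0, "dz": -0.025, "hand": 255},
  {"wx": 0, "wy": 0, "wz": 0, "dx": 0, "dy": 0, "dz": -0.03, "hand": 255},
  {"wx": 0, "wy": 0, "wz": 0, "dx": 0, "dy": 0, "dz": -0.03, "hand": 255},
  {"wx": 0, "wy": 0, "wz": 0, "dx": 0, "dy": 0, "dz": -0.03, "hand": 255},
])

```text
time: 10.2
ee_pos: [0.4796, 0.187, 0.1552]
ee_rot: [0.083, 0.997, 0.0, -0.001]
force: [0.4, 0.7, 0.6]
grip_width: -0.0002
grasp_force: 0.0
```

Request:
jog_arm([
  {"wx": 0, "wy": 0, "wz": 0, "dx": 0.018, "dy": 0.018, "dz": 0, "hand": 255},
  {"wx": 0, "wy": 0, "wz": 0, "dx": 0.018, "dy": 0.018, "dz": 0, "hand": 255},
  {"wx": 0, "wy": 0, "wz": 0, "dx": 0.018, "dy": 0.018, "dz": 0, "hand": 255},
  {"wx": 0, "wy": 0, "wz": 0, "dx": 0.018, "dy": 0.018, "dz": 0, "hand": 255},
  {"wx": 0, "wy": 0, "wz": 0, "dx": 0.018, "dy": 0.018, "dz": 0, "hand": 255},
  {"wx": 0, "wy": 0, "wz": 0, "dx": 0.018, "dy": 0.018, "dz": 0, "hand": 255},
  {"wx": 0, "wy": 0, "wz": 0, "dx": 0.018, "dy": 0.018, "dz": 0, "hand": 255},
  {"wx": 0, "wy": 0, "wz": 0, "dx": 0.018, "dy": 0.018, "dz": 0, "hand": 255},
  {"wx": 0, "wy": 0, "wz": 0, "dx": 0, "dy": 0, "dz": 0, "hand": 255},
  {"wx": 0, "wy": 0, "wz": 0, "dx": 0, "dy": 0, "dz": 0, "hand": 255},
])

```text
time: 11.03
ee_pos: [0.3613, 0.3533, 0.154]
ee_rot: [0.082, 0.997, -0.0, -0.0]
force: [0.3, 0.9, 0.4]
grip_width: 0.0001
grasp_force: 0.0
```

Run:
```python
from st import *
st(None)
im,d=eyes.read_camera("top"); cv2.imwrite("pics/t3.png",cv2.resize(im[140:310,140:340],None,fx=3.5,fy=3.5,interpolation=cv2.INTER_CUBIC))
m=cv2.inRange(cv2.cvtColor(im,cv2.COLOR_BGR2HSV),(20,120,120),(35,255,255)); m[:225]=0; m[300:]=0; m[:,:150]=0; m[:,270:]=0
n,l,s,c=cv2.connectedComponentsWithStats(m); a=np.radians(-9.5); M=np.array([[np.cos(a),-np.sin(a)],[np.sin(a),np.cos(a)]])
for i in range(1,n):
    if s[i,4]>10:
        p=onplane("top",c[i],.042)[0]; print(s[i],p,"rel die home lip",(p[:2]-[.5247,.1794])@M)
```

```text
t 11.0333 p [0.3613 0.3533 0.154 ] tool x ang 170.65 z [-0.001 -0.001 -1.   ] F [0.3 0.9 0.4] gw 5.4105781605897935e-05
die tcp rel lip in rack x,y [-0.1899  0.1445]
empty tcp rel lip in rack x,y [-0.1589  0.2104]
[160 232  27   7  80] [0.53517893 0.2443722  0.042     ] rel die home lip [-0.00038829  0.06581067]
[221 242  28   7  79] [0.51435812 0.11523109 0.042     ] rel die home lip [ 0.00039088 -0.06499577]
[184 270  28   6  71] [0.45642279 0.19123068 0.042     ] rel die home lip [-0.06929346  0.00039944]
```

View pics/t3.png

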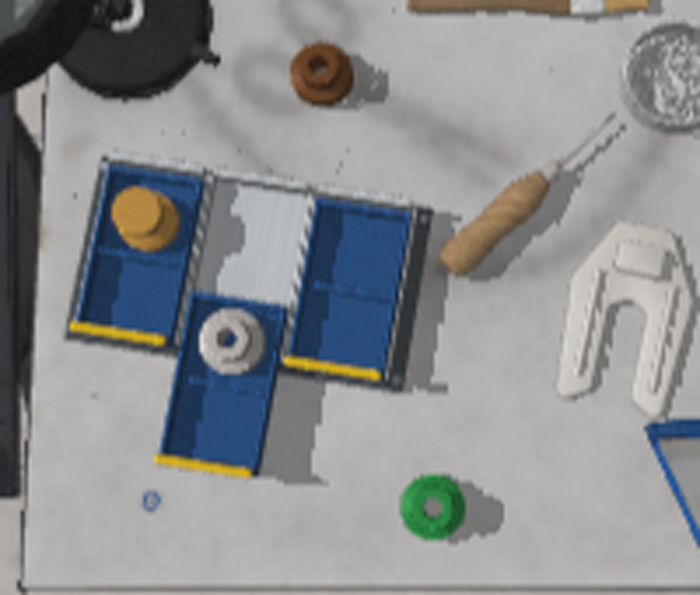

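The crop shows the die tray drawn out 69–70 mm, with its lip at crop (205,465) and the insert in its pocket at (231,340). The empty and punch trays are home, and everything else is unmoved.

```bash
python3 -c "
from cell import order
print(order.job_done())"
```

```text
the job is handed in; nothing more can be done
None
```

The job is handed in: the empty tray is fully home, the die tray is drawn out to its stop with the insert in its pocket, and the punch tray and everything else visible in the last top-camera check are where they were.

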